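# Charge the tumbler with polishing stones and latch its lid

### The arm

A 7-joint arm with a two-finger parallel gripper is mounted at the origin on the work surface. World frame = base frame: x ahead of the robot, y to its left, z up, the work surface at z = 0. Lengths are in m, angles in rad, forces in N, time in s.
With the tool pointing down it reaches from about 0.425 to 0.95 m from the base axis. Payload 4.7 kg.
Tool frame: the origin (TCP) lies between the finger pads; the fingertips stand 25 mm ahead of it and the grasp point (between the pads) lies 6 mm ahead of it; z points along the fingers, y is the line along which they close (so a half turn about z gives the same grasp; the last joint's range is limited). The gripper opens to 85 mm and grips with 20 to 120 N. Pads are 22 mm wide; open, the fingers measure 114 mm over their backs; the gripper's body (76 mm by 85 mm) begins 54 mm behind the grasp point. The pads swing forward as they close: fully open they stand 13 mm farther back than shut.
Start: joints at [1.179, 0.469, -0.049, 1.532, 0.024, 1.141, -0.082], TCP at [0.24, -0.631, 0.256] pointing down, gripper open.
Joint ranges: [-2.59, 2.59], [-0.33, 1.99], [-1.39, 1.29], [0.1, 2.45], [-1.04, 4.18], [0.21, 1.99], [-2.66, 2.66]. Speed limits (rad/s): [2.57, 2.57, 3.14, 3.14, 3.14, 3.14, 3.14].

### API

Orientations are given as a 3x3 rotation matrix whose columns are the frame's x, y, z axes.
In Python, from rig import * gives the robot as it stands. Calls block until the motion is done:
- movep(position, orientation): joint-space move of the TCP to a pose.
- move_l(position, attitude=None, feed=0.15, until_force=None): straight line of the TCP; attitude=None keeps the orientation; feed is the mean speed in m/s. With until_force (N) it stops when the force on the tool has changed by that much, and returns True; else False.
- move_joints(angles): joint-space move.
- command_gripper(opening, newtons=None): finger opening in m; newtons is the grip in N (None keeps the last); returns when the fingers have stopped.
- sleep(seconds).
- inverse_kinematics(position, orientation): joint angles nearest the present ones, or None.
- sense(): the state.
- camera(name): name is "scene" or "side" or "wrist"; returns (picture, depth): 384x512x3 uint8, red, green, blue; 384x512 float32, m along the optical axis (not along the pixel's ray), 0 where there is no reading.
- camera_params(name): a dict with "K" (3x3 intrinsics, pixels), "dist" ([k1, k2, p1, p2, k3] as OpenCV has them; the pictures are not rectified), "position" and "rotation" of the camera in the world; the wrist camera has in their place "tool_from_camera" (4x4, takes a point from camera to tool coordinates, whose origin is the TCP and whose axes are the flange's). Camera axes: x right, y down, z forward; pixel columns grow to the right and rows downward; lengths in m; the calibration is good to about 2 mm. A picture is of the moment at which its call begins: read the wrist's pose just before it. camera_params takes no time and is no camera call.
A pose or a line that the arm cannot do raises Unreachable and nothing moves.
- finish_job(): hands the job in; it is judged then, once.
The state is a dict: "time_s": time; "joint_pos": joint angles; "qd": joint speeds; "joint_efforts": joint torques, N m; "position": TCP position; "tcp_rot": TCP orientation; "wrist_force": force on the tool from outside, world axes, zero at the start; "ft_torque": the same for the moment, N m; "finger_gap": finger opening in m; "gripper_force": force on a finger pad.
Only numpy, scipy, OpenCV 4.12 (cv2) and the standard library are available. Lean on these libraries where they do the work, as an engineer would, in place of code of your own. Each camera call takes 0.05 s, during which the arm holds its last target. There are 200 camera calls.

### The job

Charge the blue polishing tumbler: use the red-handled scoop to move every ceramic stone from the steel tray into the open tub, without touching stones in the tray with the fingers (one spilled on the bench may be picked up by hand), and lay the scoop back flat in the middle of its green mat. Once all the stones are in, swing the yellow lid fully shut, and only then turn its black wing knob clockwise until the hidden tongue is fully behind the frame edge, without shifting the cleaner bottle, tape roll or suction lifter.

Things in the scene. Friction and masses are not known exactly. Their poses are not given: they have to be found in the camera images.
- tub: Tumbler: blue open box, fixed, outside 170 (x) x 190 (y) mm, walls 5 mm, on a plinth 200 x 210 x 25 mm. Origin: centre of the underside on the bench. Inner floor 30 mm, rim 115 mm up. Front (-x, to the robot's right) has a steel flange reaching 16 mm inward, 6 mm thick, level with the rim: the frame edge. Lid hinge on the +x rim. Motor, 72 mm dia, 98 mm high, at y = -135 mm.
- lid (a joint): Yellow steel lid, 175 mm from hinge to free edge, 190 mm wide, 6 mm thick. 0 = shut flat on the rim; grows as it opens upward and away towards the tub's +x; starts open at 1.55 to 1.8 rad (most 1.9). A stiff friction hinge (0.32 N m) holds it where it is left, so it does not fall; push its free edge over and down with about 2 to 6 N.
- lid_hinge (a point): Point on the lid's hinge line, at mid-width; x, y, z axes turn with the lid: the lid runs from here to its own -x for 175 mm, its outer (upper) face 6 mm along its own +z; y lies along the hinge.
- lid_edge (a point): Middle of the lid's free edge on its outer face, 170 mm from the hinge.
- wing (a joint): Wing knob on the lid, 130 mm from the hinge on its middle line. Grows clockwise seen on the shut lid: 0 = wing along the front edge, free; 1.57 = red end towards the front, tongue behind the frame edge; latched from 1.3; stops 0 and 1.7; starts 0 to 0.3. Friction 0.06 N m, stays where left. The 30 mm tongue, 15 to 19 mm under the lid's top, points as the red end; turned early, it blocks the lid.
- wing_grip (a point): On the knob's axis, 18 mm above the lid's outer face: the point to grip. The wing is a flat black bar 46 mm long, 10 mm thick, from 6 to 28 mm above the lid's face (hub of 26 mm dia under it). With the lid shut the wing lies along this point's own x, red end to +x.
- wing_red (a point): Red end of the wing, 20 mm from its axis, near its top.
- tray: Steel tray, fixed to the bench: outside 230 (its x) x 135 (its y) x 34 mm, walls and floor 5 mm (inside 220 x 125). Origin: centre of the underside, z up. The stones start in its +x half (the end towards the tub); the -x half starts clear, for setting the scoop down.
- mat: Green mat, 180 (x) x 130 (y) x 3 mm, fixed; the scoop's place. Origin: centre of its underside.
- scoop: Aluminium scoop with a red handle, 140 g, loose, standing flat on the mat. Overall 148 x 64 mm. Origin: on its underside, near the middle; x forward to the lip, z up. Floor 1.6 mm thick from x = -20 to +75 mm (the lip), 64 mm wide (58 inside); side walls 36 mm high that stop 11 mm behind the lip; back wall 36 mm high at x = -20. The stones slide off when it is tipped lip-down about 45 degrees.
- scoop_grip (a point): Centre of the scoop's red grip, at x = -50 mm, 60 mm above its underside. The grip is rubber, 46 mm long (x), 16 mm thick (y, to be gripped across), 34 mm high. Grip it firmly (60 N): lifted, the lip sags 1 to 3 mm, and a hard push of the lip on the floor turns the scoop in the fingers.
- stone0: Ceramic polishing stone (white, green-grey or brown), a rounded puck 25 mm across and 18 mm thick, 15 g, smooth, with round edges, so that a lip held 1 mm over the floor slides under it when it is pushed against the tray's end wall; origin at the centre of its underside. May be absent.
- stone1: Ceramic polishing stone (white, green-grey or brown), a rounded puck 25 mm across and 18 mm thick, 15 g, smooth, with round edges, so that a lip held 1 mm over the floor slides under it when it is pushed against the tray's end wall; origin at the centre of its underside. As stone0. May be absent.
- stone2: Ceramic polishing stone (white, green-grey or brown), a rounded puck 25 mm across and 18 mm thick, 15 g, smooth, with round edges, so that a lip held 1 mm over the floor slides under it when it is pushed against the tray's end wall; origin at the centre of its underside. As stone0. May be absent.
- stone3: Ceramic polishing stone (white, green-grey or brown), a rounded puck 25 mm across and 18 mm thick, 15 g, smooth, with round edges, so that a lip held 1 mm over the floor slides under it when it is pushed against the tray's end wall; origin at the centre of its underside. As stone0. May be absent.
- stone4: Ceramic polishing stone (white, green-grey or brown), a rounded puck 25 mm across and 18 mm thick, 15 g, smooth, with round edges, so that a lip held 1 mm over the floor slides under it when it is pushed against the tray's end wall; origin at the centre of its underside. As stone0. May be absent.
- stone5: Ceramic polishing stone (white, green-grey or brown), a rounded puck 25 mm across and 18 mm thick, 15 g, smooth, with round edges, so that a lip held 1 mm over the floor slides under it when it is pushed against the tray's end wall; origin at the centre of its underside. As stone0. May be absent.
- stone6: Ceramic polishing stone (white, green-grey or brown), a rounded puck 25 mm across and 18 mm thick, 15 g, smooth, with round edges, so that a lip held 1 mm over the floor slides under it when it is pushed against the tray's end wall; origin at the centre of its underside. As stone0. May be absent.
- stone7: Ceramic polishing stone (white, green-grey or brown), a rounded puck 25 mm across and 18 mm thick, 15 g, smooth, with round edges, so that a lip held 1 mm over the floor slides under it when it is pushed against the tray's end wall; origin at the centre of its underside. As stone0. May be absent.
- cleaner: White cleaner bottle, 60 mm dia, 170 mm tall, loose bystander; origin under its centre.
- tape: Blue tape roll lying flat, 90 mm dia, 24 mm high, loose bystander; origin under its centre.
- sucker: Suction lifter: black rubber cup 110 mm dia with an orange handle 100 x 24 mm, 52 mm high in all, loose bystander; origin under its centre.

How it is judged:
By the outcome, as a careful person would: the job done as asked, in the order asked, and still so for the second after the job is handed in, with the robot touching nothing.
Of stone0, stone1, stone2, stone3, stone4, stone5, stone6, stone7 only 4 to 8 are there at a start; the rules pass over those that are not, and their reading is None.
At some moment in a run one of scoop, stone0, stone1, stone2, stone3, stone4, stone5, stone6, stone7 may be knocked a few centimetres aside while the robot is not near it.
It also fails if it takes over 210 s, if anything falls off the work surface, if the arm or the gripper's body presses on something with over 40 N, if the wrist force passes 120 N, or if a joint passes its speed limit or range.

## Working session

There is one attempt and no reset: what is moved stays moved. The work goes in short steps, each a Python script; the robot and the scene stay as the last script left them, time stands still between calls to the robot, and variables do not carry over. Pictures are saved under pics/ and viewed, at most 14 in all, crops included, and the job is handed in when it is done.

```bash
ls; mkdir -p pics; python3 - <<'E'
from rig import *
import numpy as np, cv2
for n in ("scene","side"):
    p,d=camera(n); cv2.imwrite(f"pics/{n}0.png",cv2.cvtColor(p,cv2.COLOR_RGB2BGR)); np.save(f"pics/{n}0.npy",d)
    print(n,camera_params(n), (d>0).mean())
print(camera_params("wrist"))
print(sense())
E
```

```text
pics
scene {'K': array([[421.39352239,   0.        , 255.77364581],
       [  0.        , 421.39352239, 189.03978974],
       [  0.        ,   0.        ,   1.        ]]), 'dist': array([0.00665745, 0.        , 0.        , 0.        , 0.        ]), 'position': array([0.87416392, 0.59403128, 0.75036419]), 'rotation': array([[-0.8631815 ,  0.3700872 , -0.34344311],
       [ 0.50473042,  0.6152063 , -0.60561408],
       [-0.01284166, -0.69610105, -0.71782896]])} 0.9957427978515625
side {'K': array([[448.4434508 ,   0.        , 266.66068307],
       [  0.        , 448.4434508 , 189.90918221],
       [  0.        ,   0.        ,   1.        ]]), 'dist': array([-0.17502069,  0.        ,  0.        ,  0.        ,  0.        ]), 'position': array([ 0.3237829 , -0.70627133,  0.6610038 ]), 'rotation': array([[ 0.94326942, -0.20234926,  0.26324434],
       [-0.33167471, -0.53766705,  0.77518128],
       [-0.01531955, -0.81851629, -0.57427902]])} 0.9961700439453125
{'K': array([[329.13057447,   0.        , 256.83452453],
       [  0.        , 329.13057447, 189.47310715],
       [  0.        ,   
[... 604 characters left out ...]
6]), 'qd': array([ 0.00151009, -0.00247372, -0.00070857, -0.00317767, -0.00127216,
        0.00045629,  0.00091821]), 'joint_efforts': array([ 5.78282288e-04, -5.11515927e+01, -4.70171298e-02, -2.38390267e+01,
        1.07905269e-02,  4.38944990e-03, -1.93557997e-05]), 'position': array([ 0.23944453, -0.63058914,  0.25535883]), 'tcp_rot': array([[ 9.34870129e-01,  3.54989297e-01, -6.64078162e-04],
       [ 3.54989916e-01, -9.34868719e-01,  1.62442698e-03],
       [-4.41717094e-05, -1.75436931e-03, -9.99998460e-01]]), 'wrist_force': array([ 0.0480275 ,  0.31841517, -0.4113579 ]), 'ft_torque': array([0.04089463, 0.03647148, 0.03955984]), 'gripper_force': 0.0, 'finger_gap': 0.08541132927847324}
```

View pics/scene0.png

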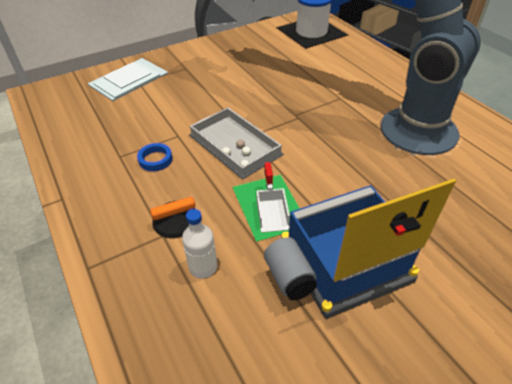

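View pics/side0.png

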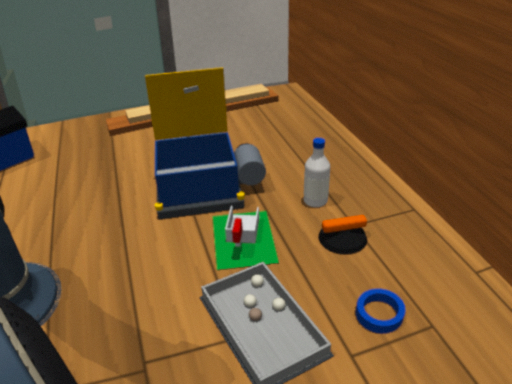

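The scene shows the tray with 4 stones (about 240,150), the scoop on its mat (270,205), the tub and open lid (370,240), and the three bystanders to the left. The side view agrees. Next I'll fuse both depth clouds and fit the shapes.

```bash
cat > h.py <<'E'
from rig import *
import numpy as np, cv2
def Rz(a): c,s=np.cos(a),np.sin(a); return np.array([[c,-s,0],[s,c,0],[0,0,1.]])
def cloud(name):
    s=sense() if name=="wrist" else None
    p,d=camera(name); c=camera_params(name)
    h,w=d.shape; uv=np.stack(np.meshgrid(np.arange(w),np.arange(h)),-1).reshape(-1,1,2).astype(np.float64)
    n=cv2.undistortPoints(uv,c["K"],c["dist"]).reshape(h,w,2)
    X=np.dstack([n*d[...,None],d])
    if s is not None:
        T=c["tool_from_camera"]; X=X@T[:3,:3].T+T[:3,3]; X=X@s["tcp_rot"].T+s["position"]
    else: X=X@c["rotation"].T+c["position"]
    X[d==0]=np.nan
    return X,p,cv2.cvtColor(p,cv2.COLOR_RGB2HSV)
def rect(P):
    (c,s,a)=cv2.minAreaRect((P[:,:2]*1000).astype(np.float32)); return np.round(c,1),np.round(s,1),round(a,2)
def save(n,p): cv2.imwrite(f"pics/{n}.png",cv2.cvtColor(p,cv2.COLOR_RGB2BGR))
def comps(mask,X,H,mn=15):
    n,l,st,_=cv2.connectedComponentsWithStats(mask.astype(np.uint8))
    return [(X[l==i],H[l==i]) for i in range(1,n) if st[i,4]>=mn]
E
python3 - <<'E'
from h import *
for n in("scene","side"):
    X,p,H=cloud(n); h,s,v=[H[...,i].astype(int) for i in range(3)]; z=X[...,2]
    print("==",n)
    def show(lbl,m,mn=40):
        for P,_ in comps(m&np.isfinite(z),X,H,mn):
            q=np.percentile(P,[2,50,98],axis=0).round(3); print(lbl,len(P),"rect",*rect(P),"z",q[:,2])
    show("bench",(z<0.004)&(z>-.02)&(h<25)&(s>80),5000)
    show("green",(h>45)&(h<75)&(s>120))
    show("red",((h<5)|(h>174))&(s>180)&(z>0))
    show("orange",(h>=5)&(h<14)&(s>220)&(v>180))
    show("yellow",(h>=20)&(h<32)&(s>180)&(z>.0))
    show("blue",(h>105)&(h<125)&(s>150)&(z>0)&(z<.2),200)
    show("grey",(s<60)&(z>.008)&(z<.3)&(X[...,0]>.2)&(X[...,0]<1.2),60)
    show("stone",(z>.012)&(z<.028)&(X[...,0]>.3)&(X[...,0]<.9)&(abs(X[...,1])<.6)&(s<110),8)
    np.savez(f"pics/{n}_c.npz",X=X,p=p,H=H)
E
```

```text
== scene
bench 117583 rect [ 361.1 -138.1] [1437.1 1250.5] 89.98 z [-0.003  0.     0.003]
green 301 rect [464.    6.5] [121.8  36. ] 80.24 z [-0.     0.002  0.006]
green 1038 rect [540.8  19.2] [185.5  85.3] 76.74 z [-0.     0.003  0.005]
red 116 rect [474.8 -48.9] [130.7  14. ] 59.06 z [0.057 0.078 0.082]
red 78 rect [491.9 355.4] [12.6 16.2] 87.29 z [0.247 0.252 0.254]
yellow 5162 rect [342.7 232.8] [481.3 160.7] 29.82 z [0.126 0.222 0.29 ]
yellow 61 rect [376.4 345.6] [19.8 12.5] 17.97 z [0.029 0.036 0.038]
yellow 81 rect [570.3 317.2] [19.4 16.8] 47.51 z [0.029 0.037 0.039]
blue 509 rect [ 690.8 -266.4] [90.5 84. ] 68.28 z [0.007 0.022 0.026]
blue 4383 rect [464.1 244.8] [169.3 188.9] 82.25 z [0.028 0.061 0.115]
grey 1301 rect [ 621.3 -696.2] [220.6 143.5] 16.44 z [0.008 0.016 0.022]
grey 1562 rect [ 480.  -215.5] [138.  233.9] 10.61 z [0.009 0.023 0.035]
grey 88 rect [ 474.2 -177.8] [56.6 24.1] 88.39 z [0.01  0.018 0.024]
grey 465 rect [534.6  72.6] [151.7  64.1] 65.62 z [0.009 0.03  0.081]
grey 734 rect [450.8 170.6] [ 23.7 181.6] 82.58 z [0.109 0.114 0.117]
grey 1950 rect [737
[... 3005 characters left out ...]
8]
stone 8 rect [562.   62.9] [24.4  0.4] 66.53 z [0.014 0.022 0.028]
stone 96 rect [535.6  18.6] [75.8 26.6] 38.54 z [0.012 0.02  0.028]
stone 611 rect [716.5 -68.1] [64.1 97.3] 73.53 z [0.012 0.017 0.027]
stone 34 rect [481.9  23.9] [ 4.4 12.5] 59.18 z [0.012 0.019 0.027]
stone 944 rect [ 518.1 -178.9] [106.2 247.7] 40.16 z [0.012 0.021 0.028]
stone 8 rect [ 705.5 -228.1] [ 2.2 13.1] 59.12 z [0.022 0.024 0.026]
stone 600 rect [ 432.5 -254.2] [115.1 264.2] 40.62 z [0.012 0.02  0.028]
stone 135 rect [ 469.9 -164.4] [25.4 21.7] 2.35 z [0.013 0.022 0.026]
stone 16 rect [ 655.7 -240.3] [32.5  3.9] 46.17 z [0.02  0.024 0.026]
stone 136 rect [ 469.3 -198.6] [22.4 22.1] 40.12 z [0.014 0.021 0.025]
```

```bash
cat >> h.py <<'E'
def Ry(a): c,s=np.cos(a),np.sin(a); return np.array([[c,0,s],[0,1,0],[-s,0,c]])
def G(tau,sg): # tool axes in scoop coordinates, hand leaning back by tau
    x=sg*np.array([np.cos(tau),0,np.sin(tau)]); z=np.array([np.sin(tau),0,-np.cos(tau)]); return np.column_stack([x,np.cross(z,x),z])
def scoop_pose(o,yaw,pitch,tau,sg,slip=0.,piv=(0,0,0)):
    """tool pose that puts scoop point piv at o; slip = handle-angle offset (scoop pitch in fingers)"""
    S=Rz(yaw)@Ry(pitch); g=np.array([-.050,0,.060]); R=S@G(tau,sg)
    return np.array(o)+S@(g-np.array(piv))-.006*R[:,2],R
def down(yaw): return Rz(yaw)@np.diag([1.,-1,-1])   # tool x along yaw
E
python3 - <<'E'
from h import *
# lid plane
for n in("scene","side"):
    f=np.load(f"pics/{n}_c.npz"); X,H=f["X"],f["H"]; h,s=H[...,0],H[...,1]
    m=(h>=20)&(h<32)&(s>180)&(X[...,2]>.13)&(X[...,2]<.28)
    P=X[m]; P=P[np.linalg.norm(P[:,:2]-np.median(P[:,:2],0),axis=1)<.12]; c=np.median(P,0); 
    for _ in range(3):
        u,S,vt=np.linalg.svd(P-c,full_matrices=False); r=(P-c)@vt[2]; P=P[abs(r)<.006]; c=P.mean(0)
    print(n,len(P),c.round(4),vt[2].round(3),P[:,2].max())
tr=np.array([.4785,-.2165]); ty=np.deg2rad(100.5); tx=Rz(ty)
tub=np.array([.464,.245]); by=np.deg2rad(82.25); B=Rz(by)
for tau in (0,.35,.6):
  for sg in (1,-1):
    out=[]
    for lbl,(o,yaw,pt,pv) in dict(mat=((.52,.02,.005),np.deg2rad(66),0,(0,0,0)),
       far1=((*(tr+(tx@[.02,.028,0])[:2]),.006),ty,0,(75e-3,0,0)), far2=((*(tr+(tx@[.02,-.028,0])[:2]),.006),ty,0,(75e-3,0,0)),
       end1=((*(tr+(tx@[.108,.028,0])[:2]),.006),ty,0,(75e-3,0,0)),end2=((*(tr+(tx@[.108,-.028,0])[:2]),.05),ty,-.3,(75e-3,0,0)),
       pour0=((*(tub+(B@[-.03,0,0])[:2]),.16),by,-.2,(75e-3,0,0)),pour=((*(tub+(B@[-.03,0,0])[:2]),.13),by,.95,(75e-3,0,0))).items():
        q=inverse_kinematics(*scoop_pose(o,yaw,pt,tau,sg,piv=pv)); out.append((lbl,None if q is None else np.round(q,2).tolist()))
    print(tau,sg); [print("   ",*o) for o in out]
t=sense()["time_s"]; movep([.47,-.11,.44],down(ty)); print(sense()["time_s"]-t)
X,p,H=cloud("wrist"); save("w1",p); np.savez("pics/w1_c.npz",X=X,p=p,H=H)
E
```

```text
scene 4209 [0.4831 0.3334 0.2092] [ 0.134  0.991 -0.014] 0.2799762311240539
side 4068 [0.4708 0.3298 0.2064] [ 0.135  0.991 -0.012] 0.2799785022545732
0 1
    mat [0.35, 0.49, -0.48, 2.08, 0.37, 0.65, -0.8]
    far1 [0.83, 0.56, -0.39, 1.92, 0.31, 0.72, 0.43]
    far2 [0.76, 0.61, -0.4, 1.82, 0.32, 0.77, 0.38]
    end1 [0.77, 0.5, -0.46, 2.05, 0.36, 0.66, 0.25]
    end2 [0.87, 0.66, -0.54, 1.81, 0.09, 0.92, 0.52]
    pour0 [0.6, 0.25, -0.85, 2.11, -0.0, 0.79, -0.37]
    pour [-0.23, 0.66, -0.81, 1.67, 0.73, 1.97, -1.36]
0 -1
    mat [0.82, 0.79, -1.18, 2.06, 0.93, 0.97, 1.86]
    far1 [0.38, 0.53, 0.2, 1.95, -0.16, 0.68, -2.28]
    far2 [0.32, 0.58, 0.2, 1.85, -0.17, 0.72, -2.34]
    end1 [0.29, 0.46, 0.15, 2.08, -0.11, 0.61, -2.45]
    end2 [0.41, 0.6, 0.1, 1.84, -0.36, 0.94, -2.22]
    pour0 [0.82, 0.35, -1.15, 2.1, 0.19, 0.82, 2.59]
    pour [-0.23, 0.66, -0.81, 1.67, 0.73, 1.97, 1.78]
0.35 1
    mat [0.6, 0.51, -0.55, 2.15, -0.18, 0.46, -0.14]
    far1 [0.98, 0.7, -0.48, 1.75, 0.06, 1.01, 0.71]
    far2 [0.91, 0.74, -0.49, 1.65, 0.06, 1.04, 0.65]
    end1 [0.95, 0.63, -0.54, 1.91
[... 640 characters left out ...]
1, -0.51, 1.62, -0.06, 1.22, 0.81]
    far2 [0.97, 0.86, -0.52, 1.53, -0.06, 1.25, 0.75]
    end1 [1.01, 0.74, -0.56, 1.8, -0.1, 1.09, 0.75]
    end2 [1.0, 0.93, -0.58, 1.56, -0.22, 1.36, 0.78]
    pour0 [0.84, 0.38, -0.77, 2.19, -0.78, 0.81, 0.57]
    pour [0.23, 0.53, -1.19, 1.79, 0.64, 1.53, -1.27]
0.6 -1
    mat [0.4, 0.5, -0.14, 2.19, -1.03, 0.63, -2.37]
    far1 [0.61, 0.75, 0.15, 1.65, -0.47, 1.29, -1.96]
    far2 [0.56, 0.79, 0.14, 1.56, -0.49, 1.32, -2.02]
    end1 [0.55, 0.67, 0.1, 1.83, -0.5, 1.17, -2.0]
    end2 [0.55, 0.85, 0.13, 1.59, -0.63, 1.51, -1.97]
    pour0 [0.28, 0.28, -0.1, 2.22, -1.0, 0.98, -2.37]
    pour [0.23, 0.52, -1.17, 1.79, 0.63, 1.52, 1.88]
2.1416999999999997
```

View pics/w1.png

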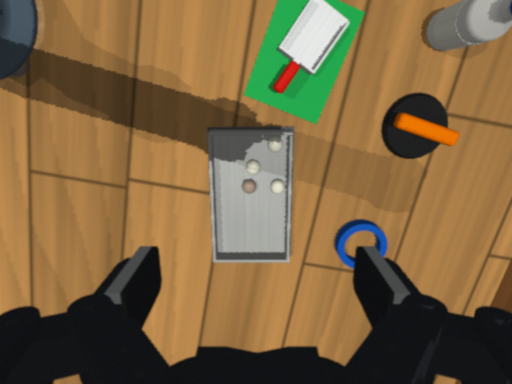

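The wrist view shows 4 stones: white at (275,146), (252,167) and (277,186), brown at (249,186). The scoop lies with its grip at (287,76) and its lip up and to the right.

```bash
cat >> h.py <<'E'
def tray_stones(X,H,tr,ty):
    L=np.dstack([(X[...,:2]-tr)@Rz(ty)[:2,:2],X[...,2]])
    m=(L[...,2]>.013)&(L[...,2]<.032)&(abs(L[...,0])<.108)&(abs(L[...,1])<.0605)
    return [(P[:,:2].mean(0).round(4),P[:,2].max().round(4),len(P),H_[:,1].mean().round()) for P,H_ in comps(m,L,H,15)]
E
python3 - <<'E'
from h import *
f=np.load("pics/w1_c.npz"); X,H=f["X"],f["H"]; h,s,v=[H[...,i].astype(int) for i in range(3)]; z=X[...,2]
near=(abs(X[...,0]-.48)<.15)&(abs(X[...,1]+.2165)<.17)
for P,_ in comps(near&(z>.028)&(z<.04)&(s<80),X,H,100): print("tray rim",len(P),rect(P),np.median(P[:,2]))
for P,_ in comps(near&(z>.002)&(z<.009)&(s<80),X,H,300): print("tray floor z",np.median(P[:,2]))
print("bench z",np.median(z[(z<.01)&(s>100)&(h<25)]))
tr=np.array([.4785,-.2165]); ty=np.deg2rad(100.5)
for q in tray_stones(X,H,tr,ty): print(*q)
sc=(abs(X[...,0]-.52)<.13)&(abs(X[...,1]-.02)<.13)
for P,_ in comps(sc&((h<5)|(h>174))&(s>150)&(z>.07),X,H,20): print("grip",len(P),rect(P),P.mean(0).round(4),np.median(P[:,2]))
for lo,hi in((.030,.046),(.0,.046)):
  for P,_ in comps(sc&(s<70)&(z>lo)&(z<hi),X,H,40): print("scoop",lo,len(P),rect(P),np.median(P[:,2]))
for P,_ in comps((h>45)&(h<75)&(s>120),X,H,300): print("mat",len(P),rect(P),np.median(P[:,2]))
E
```

```text
tray rim 1327 (array([ 477. , -216.4]), array([135.2, 230.4]), 10.57) 0.03342713425712435
tray floor z 0.004756208529369921
bench z -0.00024162383972628487
[ 0.0938 -0.0388] 0.025 176 26.0
[ 0.0558 -0.0024] 0.0247 166 26.0
[0.0226 0.0044] 0.0245 157 52.0
[ 0.0219 -0.044 ] 0.0252 163 25.0
grip 326 (array([492.4, -14.7]), array([43.9, 13.5]), 65.4) [ 0.4925 -0.0145  0.0795] 0.07954616663691663
scoop 0.03 179 (array([492.4,  55.4]), array([78.7, 25.3]), 84.17) 0.03880589524811229
scoop 0.03 212 (array([539.5,  43.3]), array([84.4, 26.4]), 65.66) 0.03852151713359436
scoop 0.03 210 (array([ 473.4, -102.6]), array([101.9,  17.7]), 2.92) 0.03379315655933929
scoop 0.0 2952 (array([526.6,  55.8]), array([96.9, 70.1]), 65.65) 0.004770267072961687
scoop 0.0 710 (array([ 463.5, -107.8]), array([132.7,  23.2]), 9.01) 0.008886304312304055
mat 5972 (array([518.2,  26.9]), array([177.1, 128.8]), 77.58) nan
```

```bash
cat >> h.py <<'E'
tr=np.array([.4773,-.2164]); ty=np.deg2rad(100.55); tub=np.array([.464,.245]); by=np.deg2rad(82.3)
TAU,SG=.5,1
LIP=(.075,0,0); HEEL=(-.02,0,0)
def tp(x,y,z): return np.array([*(tr+(Rz(ty)@[x,y,0])[:2]),z])
def bp(x,y,z): return np.array([*(tub+(Rz(by)@[x,y,0])[:2]),z])
def sl(o,yaw,pitch,piv=LIP,**k):
    P,R=scoop_pose(o,yaw,pitch,TAU,SG,piv=piv); return move_l(P,R,**k)
def st(m=""):
    s=sense(); print(m,"t",round(s["time_s"],1),"p",s["position"].round(4),"F",s["wrist_force"].round(1),"gap",round(s["finger_gap"],4),"gf",round(s["gripper_force"],1))
    return s
E
python3 - <<'E'
from h import *
yaw=np.deg2rad(65.5); o=np.array([.5135,.0308,.003])
P,R=scoop_pose(o,yaw,0,TAU,SG)
movep(P-.10*R[:,2],R); st("above")
move_l(P,R,feed=.1); st("at")
command_gripper(.0,60); st("grip")
move_l(P+[0,0,.10],R,feed=.1); st("lift")
X,p,H=cloud("side"); save("s1",p[100:340,130:450])
X,p,H=cloud("wrist"); save("w2",p)
E
```

```text
above t 3.5 p [ 0.4731 -0.0613  0.157 ] F [-0.1 -0.9  0.4] gap 0.0854 gf 0.0
at t 4.7 p [ 0.4919 -0.0177  0.0686] F [-0.6 -0.8  0. ] gap 0.0852 gf 0.0
grip t 5.3 p [ 0.4916 -0.0173  0.0684] F [ 0.2 -0.1  2.8] gap 0.015 gf 59.3
lift t 6.4 p [ 0.4911 -0.0173  0.1677] F [-0.4  0.1 -1.7] gap 0.0149 gf 59.0
```

View pics/w2.png

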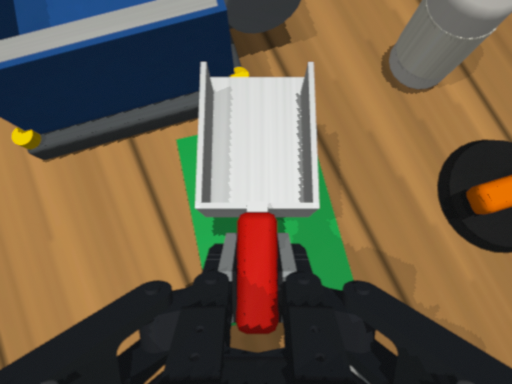

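The scoop is held straight: grip at (257,270), lip at about (265,80). On to the tray for the first lane.

```bash
cat >> h.py <<'E'
def scoop_lane(y,x0=0.0,x1=.112,raise_=.001,y1=None):
    y1=y if y1 is None else y1
    movep(*scoop_pose(tp(x0,y,.07),ty,0,TAU,SG,piv=LIP)); sl(tp(x0,y,.02),ty,0,feed=.1)
    sleep(.2); hit=sl(tp(x0,y,-.002),ty,0,feed=.02,until_force=2.5); s=st("touch %s"%hit)
    z=s["position"][2]-scoop_pose((0,0,0),ty,0,TAU,SG,piv=LIP)[0][2]+raise_; print("lip z",z)
    sl(tp(x0,y,z),ty,0,feed=.03)
    hit=sl(tp(x1,y1,z),ty,0,feed=.06,until_force=8); s=st("end %s"%hit)
    # actual lip position
    P0=scoop_pose((0,0,0),ty,0,TAU,SG,piv=LIP)[0]; l=s["position"]-P0
    lx,ly=(Rz(ty).T@np.r_[l[:2]-tr,0])[:2]; print("lip at",lx,ly)
    lx-=.001
    for p in(.12,.24):   # roll back on the heel
        sl(tp(lx-.095-.02*p,ly,z+.003),ty,-p,piv=HEEL,feed=.06)
    st("rolled")
    return lx,ly,z
def look(name):
    X,p,H=cloud("wrist"); save(name,p); return X,p,H
E
python3 - <<'E'
from h import *
lx,ly,z=scoop_lane(.018)
sl(tp(lx-.10,ly,.13),ty,-.25,piv=HEEL,feed=.12); st()
X,p,H=look("w3"); 
E
```

```text
touch True t 9.2 p [ 0.483  -0.3454  0.0764] F [-0.1 -0.3  4.3] gap 0.0154 gf 59.8
lip z 0.012115024900838281
end True t 11.1 p [ 0.4639 -0.2433  0.0766] F [ 0.8 -1.2 -2.5] gap 0.0153 gf 58.9
lip at 0.10383982873549805 0.018076972490615975
rolled t 11.7 p [ 0.4673 -0.2626  0.0703] F [-0.4  0.  -0.5] gap 0.0157 gf 58.8
 t 12.8 p [ 0.4673 -0.264   0.1843] F [ 0.1 -0.6 -2.1] gap 0.0154 gf 58.9
```

View pics/w3.png

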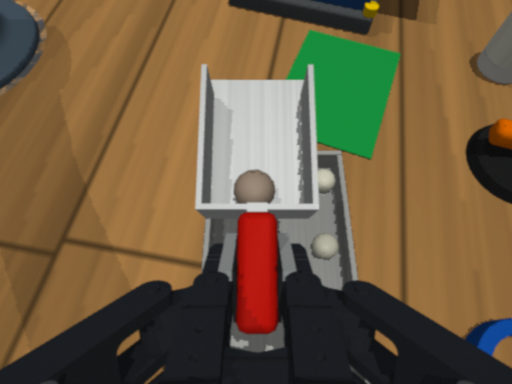

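The brown stone is in the scoop at (254,190), and two white ones remain in the right of the tray. The third white one is hidden. I'll pour, then look again.

```bash
cat >> h.py <<'E'
def pour(y=0.0):
    sl(bp(-.30,y,.20),by,-.25,feed=.3); 
    sl(bp(-.03,y,.17),by,-.2,feed=.3)
    for p in(.1,.4,.7,.95): sl(bp(-.03,y,.14-.045*p/.95),by,p,feed=.12)
    sleep(.4); st("poured")
    for p in(.6,.2): sl(bp(-.03,y,.14+.02*(.95-p)),by,p,feed=.15)
    sl(bp(-.03,y,.19),by,0,feed=.25)
E
python3 - <<'E'
from h import *
pour()
X,p,H=look("w4"); n=X.copy()
q=(X[...,:2]-tub)@Rz(by)[:2,:2]; m=(abs(q[...,0])<.075)&(abs(q[...,1])<.085)&(X[...,2]>.036)&(X[...,2]<.06)
print("tub",[(P.mean(0).round(3),len(P)) for P,_ in comps(m,X,H,20)])
sl(bp(-.35,0,.24),by,0,feed=.3); P,R=scoop_pose(tp(-.04,0,.22),ty,0,TAU,SG,piv=LIP); movep(P,R)
st()
for n in("wrist","side","scene"):
    X,p,H=cloud(n); print(n); [print(*r) for r in tray_stones(X,H,tr,ty)]
    if n=="side": save("s2",p)
E
```

```text
poured t 16.9 p [0.4573 0.1933 0.2373] F [ 1.1 -0.2 -2.1] gap 0.0153 gf 58.9
tub [(array([0.46 , 0.312, 0.048]), 323)]
 t 20.6 p [ 0.5082 -0.3797  0.2852] F [ 0.   0.2 -2. ] gap 0.0156 gf 58.8
wrist
[ 0.0907 -0.0392] 0.0311 441 27.0
side
[ 0.0899 -0.0372] 0.0315 211 24.0
[ 0.0163 -0.0428] 0.0259 132 22.0
scene
[-0.077   0.0595] 0.032 47 17.0
[0.0158 0.0596] 0.0309 51 18.0
[0.0717 0.0596] 0.0319 15 18.0
[ 0.0232 -0.0481] 0.0249 41 28.0
[ 0.0941 -0.0426] 0.0317 53 26.0
```

View pics/w4.png

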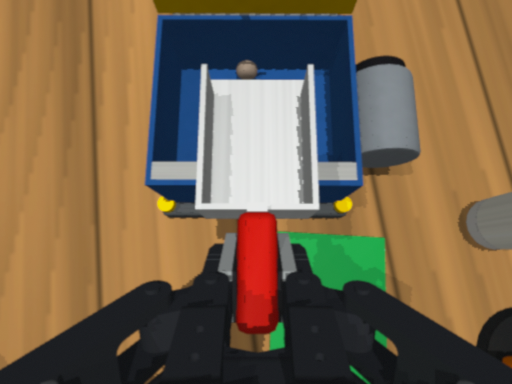

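```bash
python3 - <<'E'
import cv2
p=cv2.imread("pics/s2.png")[180:384,170:400]; cv2.imwrite("pics/s2c.png",cv2.resize(p,None,fx=2.5,fy=2.5))
E
```

```text
(no output)
```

View pics/s2c.png

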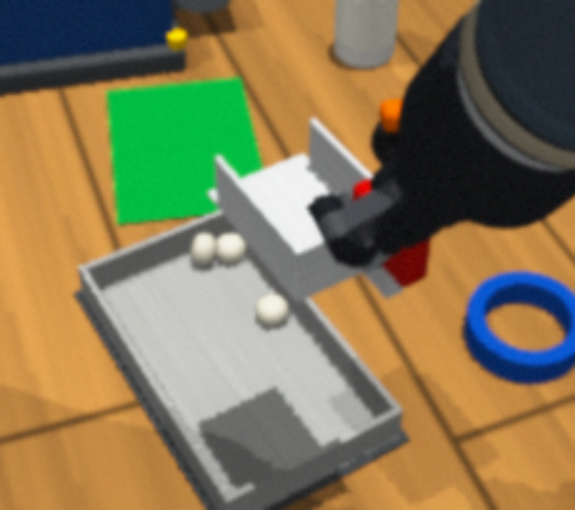

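Two white stones sit together at the end wall (205,250 and 230,248), one of them on edge, and the third is at (270,310). The right-hand lane should take all three.

```bash
sed -i 's/until_force=8/until_force=14/' h.py; python3 - <<'E'
from h import *
lx,ly,z=scoop_lane(-.0285,x0=-.008)
sl(tp(lx-.10,ly,.13),ty,-.25,piv=HEEL,feed=.12); st()
X,p,H=look("w5"); 
E
```

```text
touch True t 22.9 p [ 0.5302 -0.3446  0.0768] F [-0.3 -0.6  3.9] gap 0.0152 gf 59.8
lip z 0.01249705820601811
end False t 25.3 p [ 0.5085 -0.2279  0.0777] F [ 0.6 -3.5 -1.5] gap 0.0156 gf 59.1
lip at 0.11082599419133218 -0.028532093737810942
rolled t 26.0 p [ 0.5118 -0.2468  0.0708] F [ 0.4  0.1 -1.3] gap 0.0151 gf 58.8
 t 27.1 p [ 0.5118 -0.2486  0.1842] F [ 0.4 -0.2 -2.6] gap 0.0155 gf 58.8
```

View pics/w5.png

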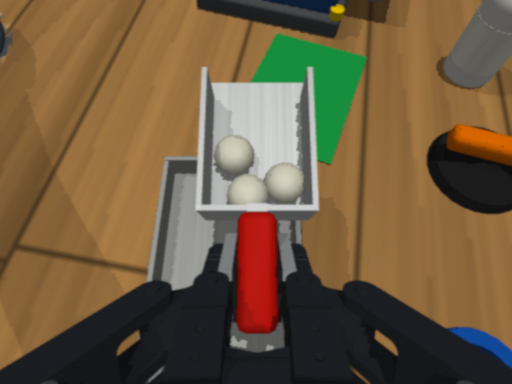

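All three white stones are in the scoop at (235,153), (247,188) and (284,181). Next I'll pour and check the tub.

```bash
python3 - <<'E'
from h import *
pour()
sl(bp(-.35,0,.24),by,0,feed=.3)
P,R=scoop_pose(tp(-.04,0,.22),ty,0,TAU,SG,piv=LIP); movep(P,R); st()
for n in("scene","side"):
    X,p,H=cloud(n); s=H[...,1]; print(n,[r for r in tray_stones(X,H,tr,ty) if abs(r[0][1])<.057])
    q=(X[...,:2]-tub)@Rz(by)[:2,:2]; m=(abs(q[...,0])<.078)&(abs(q[...,1])<.088)&(X[...,2]>.035)&(X[...,2]<.075)&(s<110)
    print("tub",[(P.mean(0).round(3),len(P)) for P,_ in comps(m,X,H,15)])
    h=H[...,0]
    g=(h>45)&(h<75)&(s>120)&(X[...,2]<.01); print("mat",rect(X[g]))
    print("mat comps",[(len(P),rect(P)) for P,_ in comps(g,X,H,100)])
    if n=="scene": save("sc2",cv2.resize(p[120:330,150:470],None,fx=2,fy=2))
    else: save("s3",p)
E
```

```text
poured t 31.2 p [0.4573 0.1933 0.2374] F [ 0.7 -0.1 -1.8] gap 0.0154 gf 58.8
 t 34.9 p [ 0.5083 -0.3797  0.2852] F [-0.5  0.8 -1.8] gap 0.015 gf 58.8
scene []
tub []
mat (array([516.4,  24.8]), array([183.7, 130.3]), 78.62)
mat comps [(2720, (array([516.4,  24.8]), array([183.7, 130.3]), 78.62))]
side []
tub [(array([0.459, 0.309, 0.048]), 70)]
mat (array([514.4,  24.7]), array([181.7, 129.2]), 78.43)
mat comps [(2749, (array([514.4,  24.7]), array([181.7, 129.2]), 78.43))]
```

View pics/sc2.png

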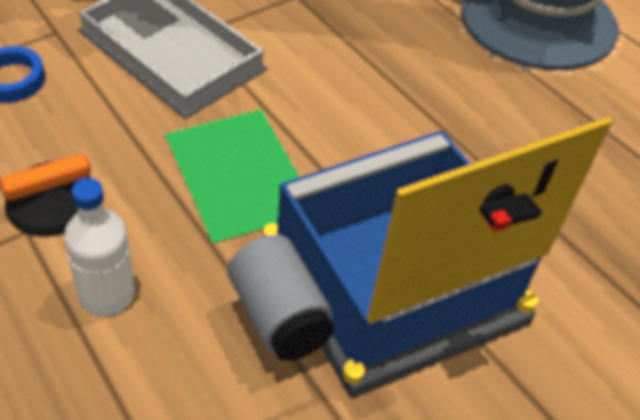

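The tray is empty, and the bench and mat show no spilled stone. I'll lay the scoop down, then look into the tub from above.

```bash
python3 - <<'E'
from h import *
my=np.deg2rad(78.5); c=np.array([.5155,.0248]); O=(0,0,0)
sl((*c,.12),my,-.04,piv=O,feed=.3); sl((*c,.02),my,-.04,piv=O,feed=.12); sleep(.2)
hit=sl((*c,-.004),my,-.04,piv=O,feed=.02,until_force=3); s=st("down %s"%hit)
command_gripper(.085); s=st("open")
R=s["tcp_rot"]; move_l(s["position"]-.12*R[:,2],R,feed=.2)
movep([.47,.15,.44],down(by)); st()
X,p,H=look("w6"); h,s=H[...,0],H[...,1]; z=X[...,2]
q=(X[...,:2]-tub)@Rz(by)[:2,:2]; m=(abs(q[...,0])<.078)&(abs(q[...,1])<.088)&(z>.036)&(z<.075)&(s<120)
print("tub",[(P.mean(0).round(3),len(P)) for P,_ in comps(m,X,H,15)])
sc=(abs(X[...,0]-.515)<.13)&(abs(X[...,1]-.02)<.13)
for P,_ in comps(sc&((h<5)|(h>174))&(s>150)&(z>.07),X,H,20): print("grip",rect(P),np.median(P[:,2]))
for P,_ in comps(sc&(s<70)&(z>.03)&(z<.046),X,H,40): print("walls",rect(P),P[:,2].min(),np.median(P[:,2]))
print("rim",rect(X[(abs(z-.113)<.006)&(abs(X[...,0]-.46)<.14)&(abs(X[...,1]-.245)<.13)&((h>100)|(s<60))]))
E
```

```text
down True t 38.4 p [ 0.5045 -0.0293  0.068 ] F [ 0.3 -0.8  3.2] gap 0.0151 gf 59.4
open t 39.0 p [ 0.5037 -0.0297  0.0674] F [-0.1  0.  -0.1] gap 0.0849 gf 0.0
 t 41.1 p [0.4702 0.1485 0.4383] F [1.2 0.2 0.6] gap 0.0845 gf 0.0
tub [(array([0.46 , 0.303, 0.047]), 474), (array([0.54 , 0.28 , 0.046]), 258), (array([0.441, 0.273, 0.046]), 247)]
grip (array([504.2, -23.9]), array([45.6, 13.7]), 80.93) 0.079007680391876
walls (array([517.7,  38.5]), array([98.2, 64.4]), 78.54) 0.030074265023334046 0.038143326092042795
walls (array([ 473.5, -108.7]), array([102.5,  19.8]), 10.21) 0.03003028846466249 0.03308036908110343
rim (array([460.2, 243.3]), array([167.8, 190.7]), 82.27)
```

View pics/w6.png

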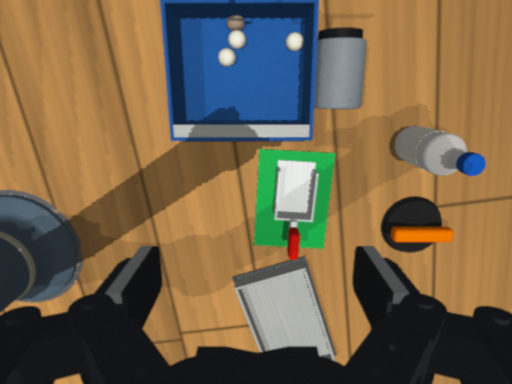

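All four stones are in the tub (236,20; 237,39; 295,41; 227,57), and the scoop lies centred on the mat. Next is closing the lid.

```bash
python3 - <<'E'
from h import *
command_gripper(0.0,40)
Y,r,w=-.05,.152,.011
def tcp(th,gap=0.0):
    n=.006+w*np.sin(th)+gap
    p=bp(.085-r*np.cos(th)+n*np.sin(th),Y,.115+r*np.sin(th)+n*np.cos(th)); return p+[0,0,.025]
R=None
for yw in(by,by+np.pi):
    A=down(yw); q=[inverse_kinematics(tcp(t),A) for t in(1.58,.8,0)]
    print([None if a is None else a.round(2) for a in q])
    if R is None and all(a is not None for a in q): R=A
movep(tcp(1.58,.05)+[0,0,.12],R); move_l(tcp(1.58,.05),feed=.2)
hit=move_l(tcp(1.56,-.002),feed=.05,until_force=6); st("contact %s"%hit)
for th in np.arange(1.5,.05,-.1):
    move_l(tcp(th,-.002),feed=.12)
    f=np.linalg.norm(sense()["wrist_force"])
    if f>25: st("F!"); break
st("near")
hit=move_l(tcp(0,-.006),feed=.04,until_force=18); st("shut %s"%hit)
p=sense()["position"]; move_l(p+[0,0,.12],feed=.2)
movep(bp(-.075,0,.40),R); X,pp,H=look("w7"); z=X[...,2]; h,s=H[...,0],H[...,1]
m=(h>=20)&(h<32)&(s>150)&(abs(X[...,1]-.245)<.13)&(z>.08); P=X[m]; A=np.c_[P[:,:2]-tub,np.ones(len(P))]; print("lid plane",np.linalg.lstsq(A,P[:,2],rcond=None)[0],rect(P))
k=(abs(z-.145)<.012)&(abs(X[...,0]-.46)<.08)&(abs(X[...,1]-.2)<.08)
for Q,hh in comps(k,X,H,30): print("wing",len(Q),rect(Q),Q[:,2].max()); rd=Q[(hh[:,1]>150)&((hh[:,0]<8)|(hh[:,0]>172))]; print("red",rd.mean(0) if len(rd) else None)
E
```

```text
[array([-0.1 ,  0.47, -0.77,  1.58,  0.34,  1.23, -1.06]), array([ 0.06,  0.36, -0.7 ,  1.78,  0.26,  1.1 , -0.87]), array([ 0.08,  0.44, -0.61,  1.95,  0.33,  0.85, -0.85])]
[array([ 0.11,  0.63, -1.18,  1.57,  0.59,  1.35,  1.88]), array([ 0.42,  0.64, -1.34,  1.76,  0.65,  1.28,  1.92]), array([ 0.48,  0.74, -1.27,  1.94,  0.81,  1.11,  1.87])]
contact False t 44.9 p [0.5266 0.3359 0.2922] F [0.2 1.5 0.2] gap -0.0003 gf 0.3
near t 49.1 p [0.5045 0.1731 0.1601] F [ 0.8  0.  -0.1] gap -0.0002 gf 0.0
shut True t 49.6 p [0.5053 0.1728 0.1465] F [-1.8 -1.7 10. ] gap 0.0006 gf 5.1
lid plane [-0.00146959  0.00013269  0.12136066] (array([464.8, 240.9]), array([174.8, 199.7]), 82.36)
wing 419 (array([454.4, 199.9]), array([10.5, 45.3]), 71.9) 0.15148498712072275
red [0.46990989 0.19559718 0.1494663 ]
```

View pics/w7.png

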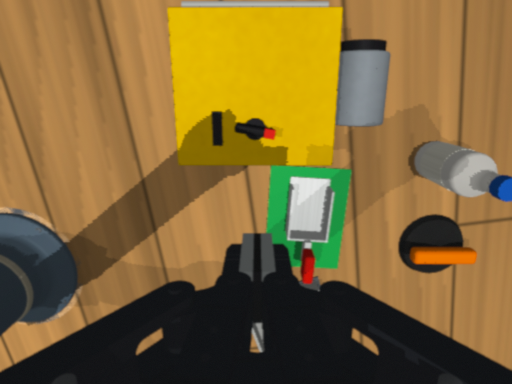

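The lid lies flat and shut, with its plane at 121 mm. The wing is at (255,129), red end to the right, about 0.16 rad. Now I'll turn it clockwise.

```bash
python3 - <<'E'
from h import *
c=np.array([.456,.200,.1525]); a0=np.deg2rad(-17.5); a1=np.deg2rad(-7.7)-1.66
best=None
for k in(0,np.pi):
    q=[inverse_kinematics(c,down(a+k)) for a in(a0,(a0+a1)/2,a1)]
    print([None if a is None else a.round(2) for a in q])
    if best is None and all(a is not None for a in q) and max(abs(np.diff(q,axis=0)).ravel())<1.5: best=k
k=best; print("k",k)
command_gripper(.045,50)
movep(c+[0,0,.10],down(a0+k)); move_l(c+[0,0,.0],feed=.1); st("at")
command_gripper(0,50); s=st("grip")
for a in np.linspace(a0,a1,11)[1:]:
    movep(c,down(a+k)); s=sense(); 
    if np.linalg.norm(s["wrist_force"])>40: st("F!"); break
s=st("turned"); print("torque",s["ft_torque"].round(2), "yaw",np.degrees(np.arctan2(s["tcp_rot"][1,0],s["tcp_rot"][0,0])))
command_gripper(.045); st("open"); move_l(sense()["position"]+[0,0,.12],feed=.2)
movep(bp(-.15,0,.40),down(by)); X,pp,H=look("w8"); z=X[...,2]; h,s=H[...,0],H[...,1]
k=(abs(z-.145)<.012)&(abs(X[...,0]-.46)<.08)&(abs(X[...,1]-.2)<.08)
for Q,hh in comps(k,X,H,30): print("wing",len(Q),rect(Q)); rd=Q[(hh[:,1]>150)&((hh[:,0]<8)|(hh[:,0]>172))]; print("red",rd.mean(0) if len(rd) else None)
m=(h>=20)&(h<32)&(s>150)&(abs(X[...,1]-.245)<.13)&(z>.08); P=X[m]; A=np.c_[P[:,:2]-tub,np.ones(len(P))]; print("lid plane",np.linalg.lstsq(A,P[:,2],rcond=None)[0])
for n in("scene","side"):
    X,p,H=cloud(n); h,s,v=[H[...,i].astype(int) for i in range(3)]; z=X[...,2]
    for l,m in dict(tape=(h>105)&(h<125)&(s>150)&(z>0)&(z<.03)&(X[...,1]<-.15),orange=(h>=5)&(h<14)&(s>220)&(v>180),red=((h<5)|(h>174))&(s>180)&(z>0)&(X[...,1]<.1)).items():
        for P,_ in comps(m,X,H,60): print(n,l,rect(P))
E
```

```text
[array([ 0.01,  0.38, -0.62,  2.03,  0.29,  0.83, -2.66]), array([-1.22,  0.43,  0.92,  2.09, -0.46,  0.84, -2.64]), array([ 0.44,  0.67, -1.28,  2.01,  0.75,  1.06,  1.72])]
[array([ 0.29,  0.5 , -1.  ,  2.01,  0.54,  0.92,  0.26]), array([ 0.2 ,  0.45, -0.88,  2.02,  0.45,  0.88, -0.4 ]), array([ 0.16,  0.43, -0.82,  2.02,  0.41,  0.86, -1.11])]
k 3.141592653589793
at t 53.7 p [0.4564 0.2004 0.1531] F [-0.2  0.5 -0.3] gap 0.0447 gf 0.0
grip t 54.1 p [0.4562 0.1997 0.153 ] F [-1.5 -1.9  6.1] gap 0.0089 gf 51.9
turned t 56.6 p [0.4549 0.199  0.153 ] F [-5.7 -4.3 10.1] gap 0.0086 gf 52.6
torque [-0.86  0.95 -0.02] yaw 77.31359939715287
open t 57.0 p [0.456  0.2001 0.1523] F [0.4 0.9 0.1] gap 0.0448 gf 0.0
wing 449 (array([454.5, 199.5]), array([46. , 10.3]), 76.97)
red [0.45117479 0.18425542 0.14970146]
lid plane [-0.00132587  0.00071401  0.12140981]
scene tape (array([ 690.8, -265. ]), array([87.6, 84.2]), 61.12)
scene red (array([508.7, -23.9]), array([45.6, 14.7]), 77.43)
side tape (array([ 687. , -271.4]), array([88. , 88.5]), 69.5)
side orange (array([721.2, -51.1]), array([21.6, 93.4]), 80.11)
side red (array([504.2, -30.9]), array([41.8, 14.1]), 72.82)
```

View pics/w8.png

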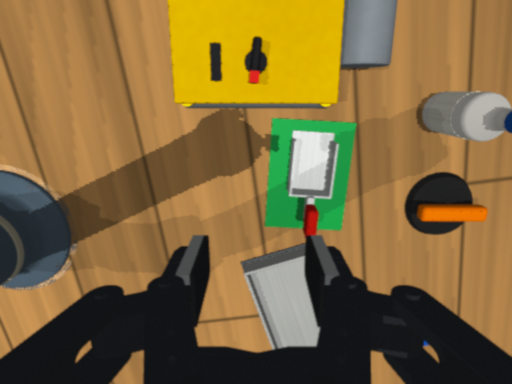

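The red end at (254,76) points to the front (wing at 1.66 rad), the lid is shut, the scoop lies in the middle of the mat, and the tape and sucker readings match the start. Handing in.

```bash
python3 -c "
from rig import *
print(finish_job())"
```

```text
the job is handed in; nothing more can be done
None
```

I handed the job in at about 57 s: all four stones are in the tub, the scoop lies flat in the middle of its mat, the lid is shut, the wing knob is turned to about 1.66 rad (past the 1.3 latch point), and the bottle, tape and suction lifter look unmoved.

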